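Hold a lever-lid bin open and ease its lid shut

TASK

I have both hands full of biscuits to put away: press down the front paddle of the wider of the two lever-lid bins as far as it goes, so that its lid stands fully open, and keep it open for at least three seconds. Then let the paddle come up slowly under your fingertips, so that the lid comes down gently all the way and never slams, and take your hand away. Only press the paddle, without touching the lid itself; leave the narrower bin shut and everything else on the counter where it stands.

Things in the scene. Friction and masses are not known exactly. Their poses are not given: they have to be found in the camera images.
- wide_bin: the wider of two lever-lid storage bins: a stainless steel box 170 mm deep (its x), 220 mm wide (its y), 150 mm high, fixed to the counter, the one to open, with biscuits in it. Origin at the centre of its underside; its front, where the paddle sticks out, faces its own -x; the lid is hinged along the top of its back (+x)
- wide_bin_paddle (a point): centre of the top face of the wider bin's black paddle, and moves with it. The paddle is 38 mm front to back, 90 mm wide, 12 mm thick, its centre 58 mm out from the front wall. Top face 118 mm above the counter at rest (sloping up 0.17 rad to the front), 74 mm when fully pressed (sloping down 0.17 rad); it moves under 3 mm fore and aft on the way
- wide_bin_lever (a joint): angle of the wider bin's lever, a steel bail that ends in the paddle and turns on pivots in the side walls, 90 mm above the counter and 127 mm behind the paddle's centre: 0 at rest (paddle up, lid shut), growing as the paddle is pressed down, 0.34 rad at its stop
- wide_bin_lid (a joint): angle of the wider bin's lid: 0 shut, 1.15 rad fully open (front edge 0.30 m up). A push rod ties it to the lever both ways, about 3.4 rad of lid per rad of lever (27 rad per metre of paddle travel). No spring, latch or damper: the lid's weight alone brings lid and paddle back, with 2 to 9 N at the paddle, most when nearly shut; if let go the lid slams
- wide_bin_lid_panel: the steel lid of the wider bin, 170 x 230 x 4 mm plate; origin on its hinge line at the top of the bin's back, the lid reaches 168 mm from there along its own -x; z out of its upper face
- narrow_bin: the narrower of two lever-lid storage bins: a stainless steel box 170 mm deep (its x), 130 mm wide (its y), 150 mm high, fixed to the counter, with sugar cubes in it, to be left shut. Origin at the centre of its underside; its front, where the paddle sticks out, faces its own -x; the lid is hinged along the top of its back (+x)
- narrow_bin_paddle (a point): centre of the top face of the narrower bin's black paddle, and moves with it. The paddle is 38 mm front to back, 90 mm wide, 12 mm thick, its centre 58 mm out from the front wall. Top face 118 mm above the counter at rest (sloping up 0.17 rad to the front), 74 mm when fully pressed (sloping down 0.17 rad); it moves under 3 mm fore and aft on the way
- narrow_bin_lever (a joint): angle of the narrower bin's lever, a steel bail that ends in the paddle and turns on pivots in the side walls, 90 mm above the counter and 127 mm behind the paddle's centre: 0 at rest (paddle up, lid shut), growing as the paddle is pressed down, 0.34 rad at its stop
- narrow_bin_lid (a joint): angle of the narrower bin's lid: 0 shut, 1.15 rad fully open (front edge 0.30 m up). A push rod ties it to the lever both ways, about 3.4 rad of lid per rad of lever (27 rad per metre of paddle travel). No spring, latch or damper: the lid's weight alone brings lid and paddle back, with 2 to 9 N at the paddle, most when nearly shut; if let go the lid slams
- bowl: bystander: stainless steel mixing bowl, 230 mm across, 95 mm high; origin at the centre of its underside
- spatula: bystander: wooden spatula, 280 mm long, lying flat; origin on its underside at mid-length, x axis along it towards the blade
- ramekin: bystander: glass ramekin, 82 mm across, 44 mm high; origin at the centre of its underside
- tartlet: bystander: fluted aluminium tartlet mould, 88 mm across the rim, 21 mm high; origin at the centre of its underside
- blue_lid: bystander: round blue plastic lid lying flat, 124 mm across, 13 mm thick; origin at the centre of its underside
- pepper_mill: bystander: dark wooden pepper mill, 56 mm across, 152 mm high, standing to the left; origin at the centre of its underside
- cup: bystander: white cup with a handle, 68 mm across, 62 mm high; origin at the centre of its underside

How it is judged:
By the outcome, as a careful person would: the job done as asked, in the order asked, and still so for the second after the job is handed in, with the robot touching nothing.
It also fails if it takes over 48 s, if anything falls off the work surface, if the arm or the gripper's body presses on something with over 40 N, if the wrist force passes 120 N, or if a joint passes its speed limit or range.

ROBOT

A 7-joint arm with a two-finger parallel gripper is mounted at the origin on the work surface. World frame = base frame: x ahead of the robot, y to its left, z up, the work surface at z = 0. Lengths are in m, angles in rad, forces in N, time in s.
With the tool pointing down it reaches from about 0.35 to 0.9 m from the base axis. Payload 8.1 kg.
Tool frame: the origin (TCP) lies at the centre of the arm's flange, where the gripper is bolted on; the fingertips stand 178 mm ahead of it and the grasp point (between the pads) lies 159 mm ahead of it; z points along the fingers, y is the direction in which the jaws open and shut (so a half turn about z gives the same grasp; the last joint's range is limited). The gripper opens to 92 mm and grips with 3 to 60 N. Pads are 19 mm wide; open, the fingers measure 130 mm over their backs; the gripper's body (75 mm by 190 mm) begins 47 mm behind the grasp point.
Start: joints at [-1.297, 0.434, 0.025, 1.573, -0.012, 1.134, -0.075], TCP at [0.23, 0.581, 0.405] pointing down, gripper open.
Joint ranges: [-2.62, 2.62], [-0.44, 2.09], [-1.27, 1.32], [0.08, 2.57], [-1.32, 4.46], [0.12, 2], [-2.74, 2.74]. Speed limits (rad/s): [2.22, 2.22, 3.01, 3.01, 3.14, 3.14, 3.14].

INTERFACE

Orientations are given as a rotation vector (axis times angle).
In Python, from cell import arm, get_image, camera_model gives the robot as it stands. The module is installed in compiled form; this text tells all that it offers.
- The arm moves only by the shell command python3 -m pendant 'ROWS' [FORCE]. ROWS is JSON, a list that holds one entry, the list of rows, each a list of 7 numbers: the shift along the tool's x, y, z in mm, then the turn, a rotation vector about the tool's x, y, z in rad, then the closure, from -1 (fully open) to 1 (shut). In form: [[[x, y, z, rx, ry, rz, hand], ...]]. A call has 1 to 20 rows; each row is the pose to reach, as a shift and turn from the pose commanded when the call began, along the tool's axes at that moment; what a row does not reach only later rows make up. A row lasts 1/8 s, in which the tool goes at most 62.5 mm and 10.7 degrees, less where a joint would pass 70% of its speed; a pose out of reach is approached as far as the arm can. A call with a gripper value outside its range is refused whole. The fingers move at their own pace and stop on an object; FORCE is the grip in N (left out, the last holds). Time passes only in rows, so rows that repeat a pose let the fingers close. It gives the time, the measured TCP pose, the force and the opening at its end, in the units of the state.
- arm.observe(): the state, without advancing time (a new reading comes with each control period).
- get_image(name): name is "scene" or "top" or "wrist"; returns the picture (480x640x3 uint8, red, green, blue); there is no depth.
- camera_model(name): a dict with "fx", "fy", "cx", "cy" (pixels), "position" and "orientation" of the camera in the world; the wrist camera has in their place "T_tool_cam" (4x4, takes a point from camera to tool coordinates, whose origin is the TCP and whose axes are the flange's). Camera axes: x right, y down, z forward; pixel columns grow to the right and rows downward; lengths in m; the calibration is good to about 2 mm. The wrist camera is an equidistant fisheye: a pixel r from the principal point sees the ray r / f radians off the axis. A picture is of the moment at which its call begins: read the wrist's pose just before it. camera_model takes no time and is no camera call.
- arm.sign_off(): hands the job in, once; it reports no verdict.
The state is a dict: "clock": time; "joints": joint angles; "dq": joint speeds; "joint_efforts": joint torques, N m; "position": TCP position; "ee_rot": TCP orientation; "force": force on the tool from outside, world axes, zero at the start; "ft_torque": the same for the moment, N m; "width": opening from 0.0 (shut) to 1.0 (fully open).
Only numpy, scipy, OpenCV 4.12 (cv2) and the standard library are available. Lean on these libraries where they do the work, as an engineer would, in place of code of your own. Each camera call takes 0.05 s, during which the arm holds its last target.

## Working session

There is one attempt and no reset: what is moved stays moved. The work goes in short steps, Python scripts to look and compute and a shell command to move; the robot and the scene stay as the last step left them, time stands still between calls to the robot, and variables do not carry over. Pictures are saved under pics/ and viewed, and the job is handed in when it is done.

```bash
mkdir -p pics
python3 - <<'E'
from cell import arm,get_image,camera_model
import cv2
print(arm.observe())
for n in("scene","top","wrist"):
    print(n,camera_model(n)); cv2.imwrite(f"pics/{n}0.png",get_image(n)[:,:,::-1])
E
```

```text
{'clock': 0.0, 'joints': array([-1.29660043,  0.43519879,  0.02494309,  1.57411893, -0.01163472,
        1.13398157, -0.07507945]), 'dq': array([ 0.00046496, -0.00081679,  0.00197614,  0.00080647,  0.00046568,
        0.00066285, -0.0009755 ]), 'joint_efforts': array([-4.82856231e-04, -6.67857456e+01,  9.84076224e-01, -3.14454138e+01,
       -6.07315404e-02,  4.27887181e-02,  1.60330474e-04]), 'position': array([0.22988612, 0.5809258 , 0.40395097]), 'ee_rot': array([-5.88394853e-01, -3.08579934e+00,  2.43389122e-03]), 'force': array([-0.74041521, -0.31114339, -0.17719534]), 'ft_torque': array([-0.00906085,  0.00543214, -0.05297892]), 'width': 1.0008621032033673}
scene {'fx': 458.5578214423228, 'fy': 458.5578214423228, 'cx': 320.27388289703543, 'cy': 238.66812516302497, 'position': array([1.21146174, 0.78232023, 0.92558152]), 'orientation': array([-0.9413857 , -2.41109911,  1.14133684])}
top {'fx': 464.25243659632395, 'fy': 464.25243659632395, 'cx': 311.57933255660714, 'cy': 239.6437439702176, 'position': array([0.36109761, 0.00868389, 1.43780819]), 'orientation': array([-2.15939121,  2.13572236, -0.1536786 ])}
wrist {'fx': 371.64829954431775, 'fy': 371.64829954431775, 'cx': 319.4175523103996, 'cy': 228.26663092247657, 'T_tool_cam': array([[ 5.70658704e-04, -9.62993250e-01, -2.69524904e-01,
         7.24166132e-02],
       [ 9.99999746e-01,  6.64826961e-04, -2.58103488e-04,
         9.06917980e-04],
       [ 4.27739339e-04, -2.69524688e-01,  9.62993385e-01,
         1.99488901e-02],
       [ 0.00000000e+00,  0.00000000e+00,  0.00000000e+00,
         1.00000000e+00]])}
```

View pics/scene0.png

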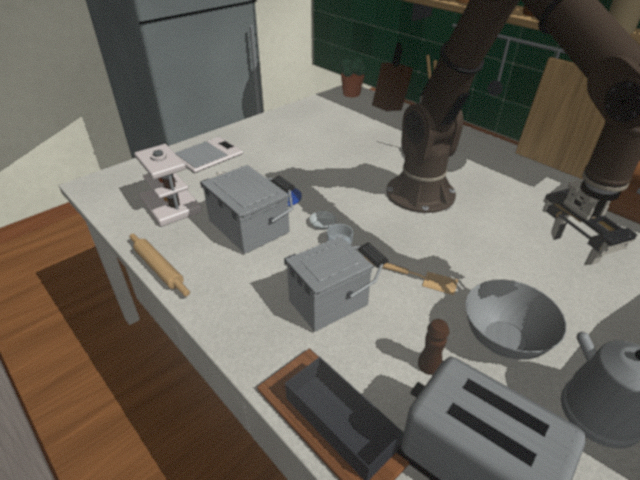

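View pics/top0.png

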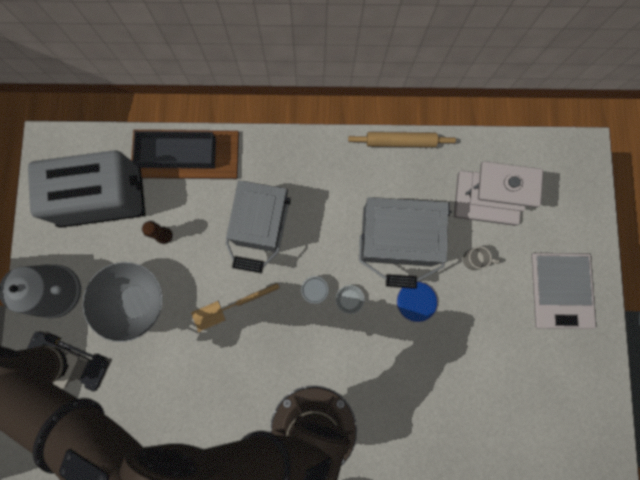

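View pics/wrist0.png

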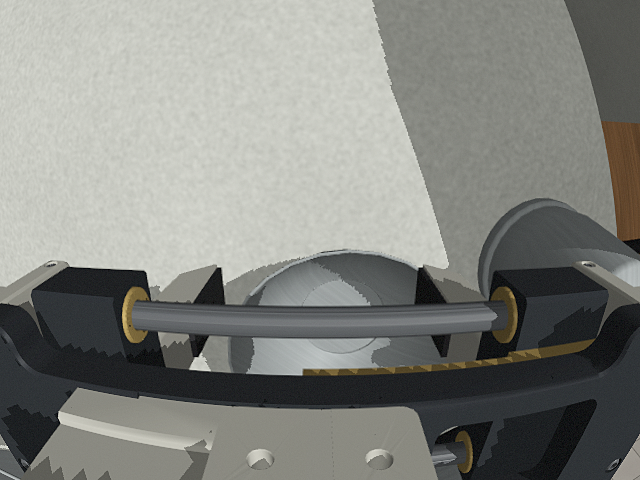

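The top picture shows the wide bin with its lid around (405,231) and its paddle around (402,282). The blue lid lies just in front, at (417,301). I'll enlarge that area.

```bash
cat > h.py <<'E'
import numpy as np,cv2
from scipy.spatial.transform import Rotation as R
from cell import arm,get_image,camera_model
def toworld(n,u,v,z):
    c=camera_model(n); d=R.from_rotvec(c['orientation']).apply([(u-c['cx'])/c['fx'],(v-c['cy'])/c['fy'],1])
    p=np.array(c['position']); return p+d*(z-p[2])/d[2]
def topix(n,P):
    c=camera_model(n); q=R.from_rotvec(c['orientation']).inv().apply(np.atleast_2d(P)-c['position'])
    return np.c_[q[:,0]/q[:,2]*c['fx']+c['cx'],q[:,1]/q[:,2]*c['fy']+c['cy']]
def crop(n,u0,v0,u1,v1,k,f,im=None):
    im=get_image(n) if im is None else im
    cv2.imwrite(f,cv2.resize(im[v0:v1,u0:u1,::-1],None,fx=k,fy=k,interpolation=cv2.INTER_CUBIC))
E
python3 - <<'E'
import cv2
from h import *
crop(0,350,190,470,330,5,'pics/ctop.png',cv2.imread('pics/top0.png')[:,:,::-1]) if 0 else None
a=cv2.imread('pics/top0.png')[190:310,345:485];cv2.imwrite('pics/ctop.png',cv2.resize(a,None,fx=5,fy=5,interpolation=2))
a=cv2.imread('pics/scene0.png')[150:260,190:340];cv2.imwrite('pics/csc.png',cv2.resize(a,None,fx=5,fy=5,interpolation=2))
E
```

```text
(no output)
```

View pics/ctop.png

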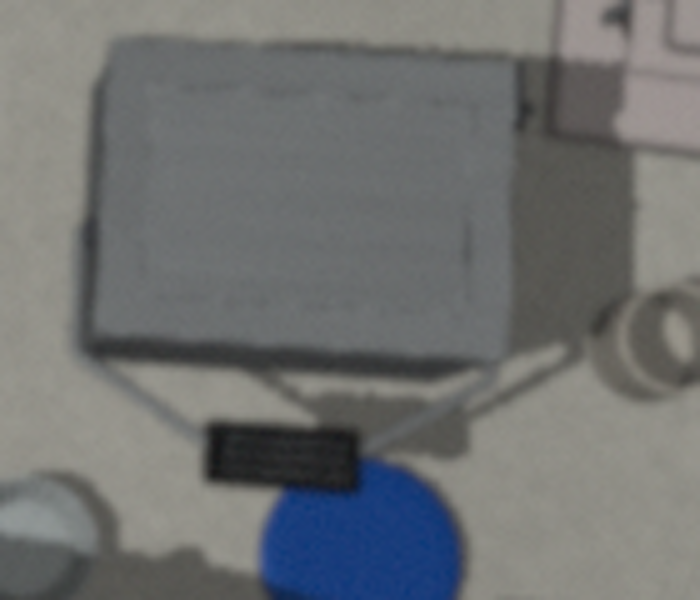

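View pics/csc.png

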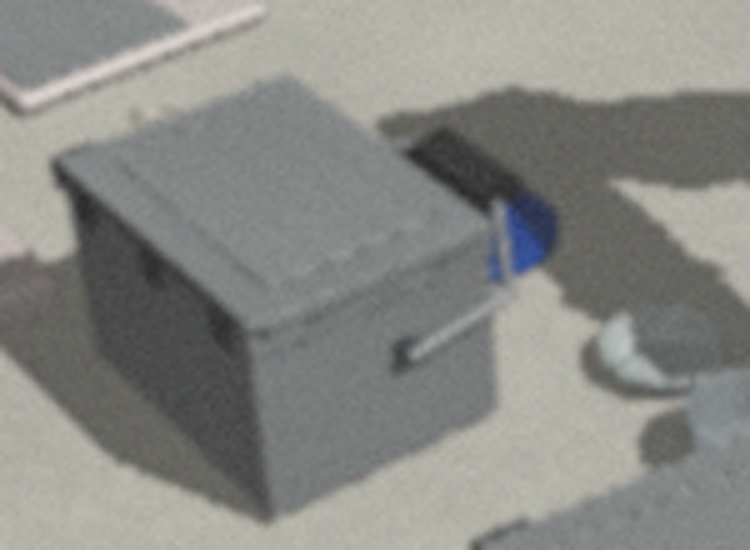

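Run:
```python
from h import *
f=lambda x,y,z:toworld('top',345+x/5-.4,190+y/5-.4,z)
for p in [(208,422),(360,430),(360,492),(206,484),(283,457)]: print(p,f(*p,.118).round(4))
L=[f(*p,.153) for p in [(112,38),(518,60),(503,358),(92,338)]]
for l in L: print(l.round(4))
print('blue',f(362,556,.013))
a=L[1]-L[0];b=L[2]-L[3];print(np.degrees(np.arctan2(a[0],-a[1])),np.degrees(np.arctan2(b[0],-b[1])),np.linalg.norm(a),np.linalg.norm(b))
p=f(360,430,.118)-f(208,422,.118);q=f(360,492,.118)-f(206,484,.118)
for p in(p,q):print(np.degrees(np.arctan2(p[0],-p[1])),np.linalg.norm(p))
s=arm.observe();M=R.from_rotvec(s['ee_rot']).as_matrix();print(M.round(3))
```

```text
(208, 422) [ 0.4543 -0.2038  0.118 ]
(360, 430) [ 0.4507 -0.2902  0.118 ]
(360, 492) [ 0.4156 -0.2894  0.118 ]
(206, 484) [ 0.4191 -0.2023  0.118 ]
(283, 457) [ 0.4349 -0.2462  0.118 ]
[ 0.6688 -0.1464  0.153 ]
[ 0.6586 -0.3761  0.153 ]
[ 0.4891 -0.3626  0.153 ]
[ 0.4978 -0.1342  0.153 ]
blue [ 0.38114613 -0.31353032  0.013     ]
-2.535756748007354 -2.1675209790890446 0.2299644117974955 0.2284920760159168
-2.3834740283748386 0.08640078195788332
-2.3347398598681433 0.08720518058616372
[[-0.93   0.368 -0.   ]
 [ 0.368  0.93  -0.001]
 [-0.    -0.001 -1.   ]]
```

```bash
cat >> h.py <<'E'
def rel(pos,M):
    s=arm.observe();M0=R.from_rotvec(s['ee_rot']).as_matrix()
    return (M0.T@(np.array(pos)-s['position'])*1000).round(1), R.from_matrix(M0.T@M).as_rotvec().round(4)
XB=np.array([np.cos(-.0415),np.sin(-.0415),0]);MT=np.c_[-XB,np.cross([0,0,-1],-XB),[0,0,-1]]
E
python3 - <<'E'
from h import *
print(rel([.43,.2,.404],MT),rel([.432,-.246,.404],MT),rel([.432,-.246,.34],MT))
E
```

```text
(array([-326.3, -280.6,    0.5]), array([-1.200e-03, -1.000e-04, -3.353e-01])) (array([-492.2, -694.6,    1. ]), array([-1.200e-03, -1.000e-04, -3.353e-01])) (array([-492.2, -694.5,   65. ]), array([-1.200e-03, -1.000e-04, -3.353e-01]))
```

```bash
python3 -m pendant '[[[-45,-40,0,0,0,-0.05,1],[-90,-80,0,0,0,-0.1,1],[-135,-120,0,0,0,-0.15,1],[-180,-160,0,0,0,-0.2,1],[-225,-200,0,0,0,-0.25,1],[-270,-240,0,0,0,-0.3,1],[-310,-280,0,0,0,-0.335,1],[-335,-330,0,0,0,-0.335,1],[-355,-380,0,0,0,-0.335,1],[-375,-430,0,0,0,-0.335,1],[-395,-480,0,0,0,-0.335,1],[-415,-530,0,0,0,-0.335,1],[-440,-580,0,0,0,-0.335,1],[-465,-630,0,0,0,-0.335,1],[-485,-675,0,0,0,-0.335,1],[-492,-694,0,0,0,-0.335,1],[-492,-694,30,0,0,-0.335,1],[-492,-694,65,0,0,-0.335,1],[-492,-694,65,0,0,-0.335,1],[-492,-694,65,0,0,-0.335,1]]]' 10
python3 - <<'E'
from h import *
print(arm.observe());print(rel([.432,-.246,.296],MT))
crop('top',330,180,490,310,5,'pics/t1.png');crop('scene',160,100,360,260,4,'pics/s1.png')
cv2.imwrite('pics/w1.png',get_image('wrist')[:,:,::-1])
E
```

```text
clock: 2.65
position: [0.4324, -0.2454, 0.3407]
ee_rot: [0.066, 3.14, -0.001]
force: [1.6, 0.1, -0.7]
width: -0.0
{'clock': 2.65, 'joints': array([ 0.02392743,  0.31243356,  0.48958668,  1.9912417 , -0.18848835,
        0.8807232 ,  2.14280102]), 'dq': array([-0.00130834, -0.0133929 ,  0.00269862, -0.0118488 , -0.00159487,
       -0.00221059,  0.00066777]), 'joint_efforts': array([ 5.90855791e-02, -4.59333694e+01,  4.81316730e+00, -2.54590666e+01,
        4.15611011e-02,  6.10010675e-02,  1.55528082e-02]), 'position': array([ 0.4323565 , -0.24543067,  0.34066693]), 'ee_rot': array([ 6.58620092e-02,  3.14029328e+00, -5.66228324e-04]), 'force': array([ 1.57866831,  0.05622734, -0.65085716]), 'ft_torque': array([ 0.05470758,  0.02501116, -0.04484753]), 'width': -0.00023149957420372358}
(array([ 0.4, -0.6, 44.7]), array([-0.0003,  0.0006, -0.0004]))
```

View pics/t1.png

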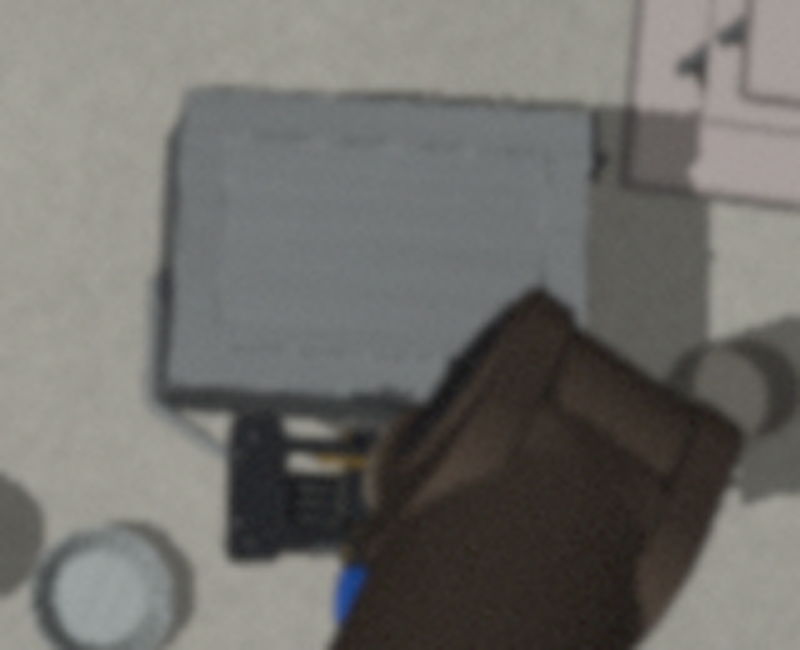

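View pics/s1.png

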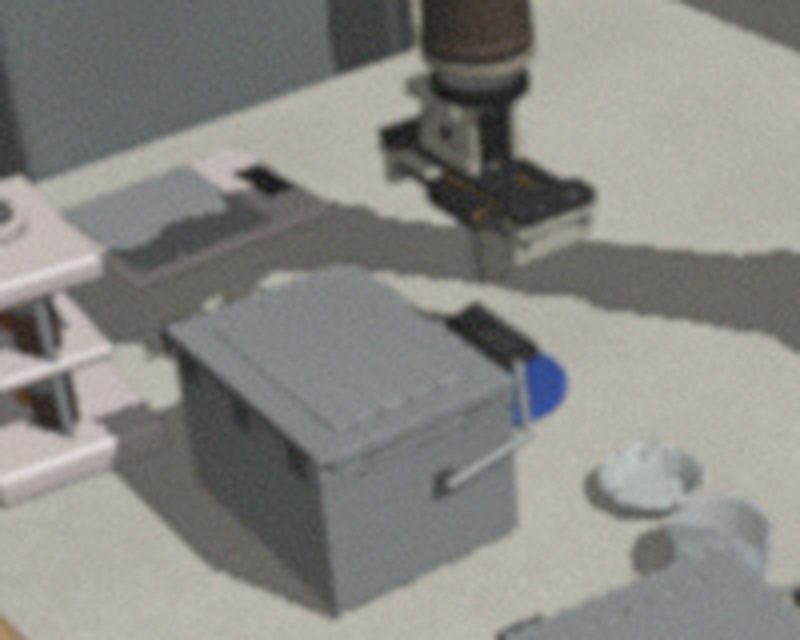

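View pics/w1.png

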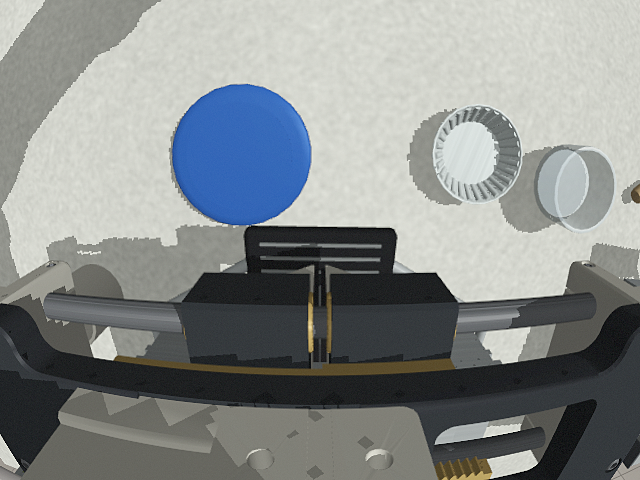

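Run:
```python
from h import *
for z in(.4,.45,.5,.55):
  print(z,[toworld('top',330+x/5,180+y/5,z).round(3)[:2] for x,y in((540,290),(575,315),(740,430),(375,480))])
cv2.imwrite('pics/s2.png',get_image('scene')[:,:,::-1])
```

```text
0.4 [array([ 0.517, -0.276]), array([ 0.506, -0.292]), array([ 0.455, -0.364]), array([ 0.43, -0.2 ])]
0.45 [array([ 0.509, -0.263]), array([ 0.499, -0.277]), array([ 0.45 , -0.346]), array([ 0.427, -0.19 ])]
0.5 [array([ 0.502, -0.249]), array([ 0.492, -0.263]), array([ 0.446, -0.328]), array([ 0.424, -0.18 ])]
0.55 [array([ 0.494, -0.235]), array([ 0.485, -0.249]), array([ 0.441, -0.31 ]), array([ 0.42, -0.17])]
```

View pics/s2.png

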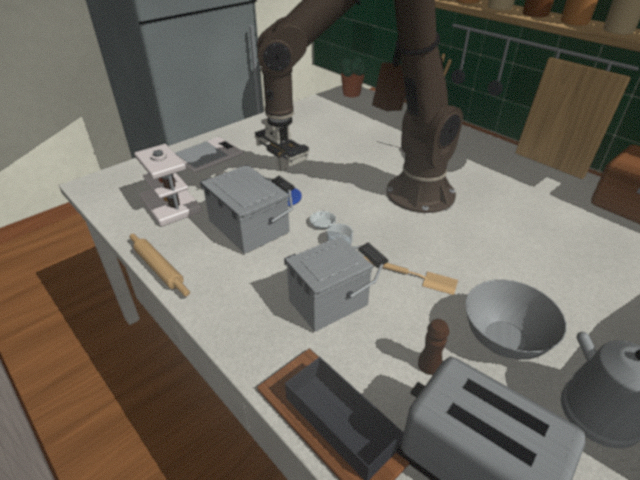

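```bash
python3 -m pendant '[[[0,0,10,0,0,0,1],[0,0,20,0,0,0,1],[0,0,30,0,0,0,1],[0,0,36,0,0,0,1],[0,0,39,0,0,0,1],[0,0,40,0,0,0,1],[0,0,41,0,0,0,1],[0,0,42,0,0,0,1],[0,0,43,0,0,0,1],[0,0,44,0,0,0,1],[0,0,45,0,0,0,1],[0,0,46,0,0,0,1],[0,0,47.5,0,0,0,1],[0,0,49,0,0,0,1],[0,0,50.5,0,0,0,1],[0,0,52,0,0,0,1]]]'
python3 - <<'E'
from h import *
print(arm.observe()['force'],arm.observe()['ft_torque'])
crop('scene',160,100,360,260,4,'pics/s3.png')
E
```

```text
clock: 4.85
position: [0.4316, -0.2454, 0.2878]
ee_rot: [-0.066, -3.14, -0.0]
force: [-3.5, 0.3, 5.3]
width: 0.002
[-3.49665512  0.32270441  5.34379428] [0.07975468 0.8091853  0.00495984]
```

View pics/s3.png

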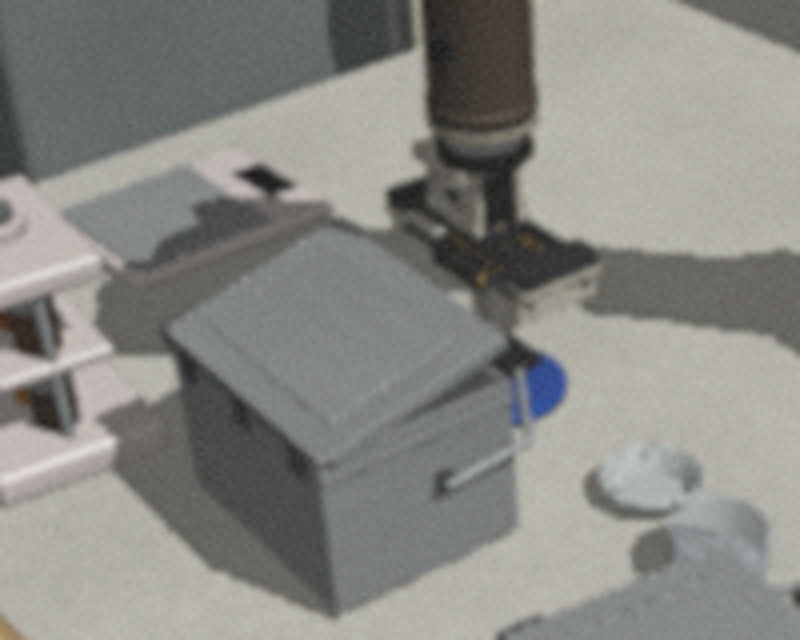

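The lid is lifting, with about 5 N at the paddle. I'll keep pressing.

```bash
python3 -m pendant '[[[0,0,1.5,0,0,0,1],[0,0,3,0,0,0,1],[0,0,4.5,0,0,0,1],[0,0,6,0,0,0,1],[0,0,7.5,0,0,0,1],[0,0,9,0,0,0,1],[0,0,10.5,0,0,0,1],[0,0,12,0,0,0,1],[0,0,13.5,0,0,0,1],[0,0,15,0,0,0,1],[0,0,16.5,0,0,0,1],[0,0,18,0,0,0,1],[0,0,19.5,0,0,0,1],[0,0,21,0,0,0,1],[0,0,22.5,0,0,0,1],[0,0,24,0,0,0,1],[0,0,25.5,0,0,0,1],[0,0,27,0,0,0,1],[0,0,28.5,0,0,0,1],[0,0,30,0,0,0,1]]]'
python3 - <<'E'
from h import *
print(arm.observe()['force'],arm.observe()['ft_torque'])
crop('scene',160,100,360,260,4,'pics/s4.png')
E
```

```text
clock: 7.4
position: [0.4323, -0.2452, 0.2577]
ee_rot: [0.065, 3.14, -0.0]
force: [-1.5, -1.3, 1.7]
width: 0.007
[-1.48639602 -1.26012475  1.74253975] [ 0.01483078  0.18808036 -0.00104773]
```

View pics/s4.png

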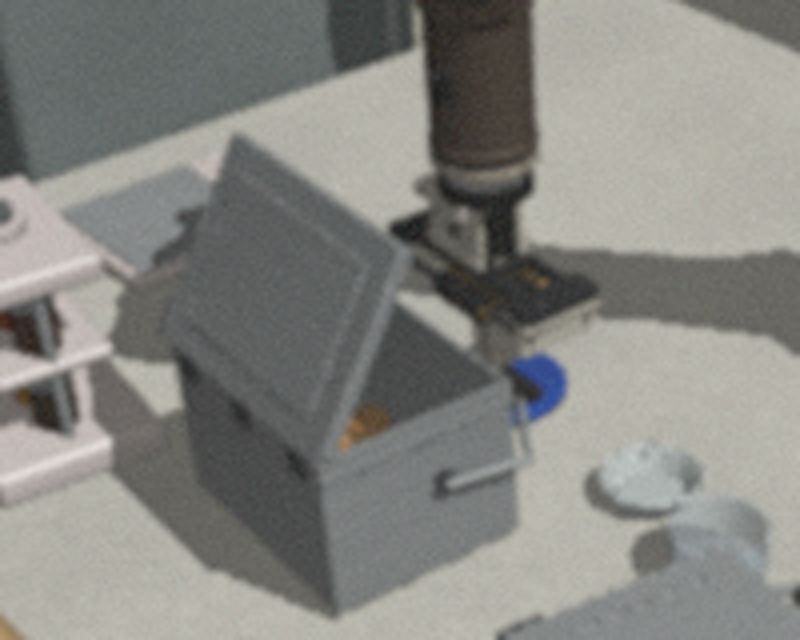

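```bash
python3 -m pendant '[[[0,0,0.8,0,0,0,1],[0,0,1.6,0,0,0,1],[0,0,2.4,0,0,0,1],[0,0,3.2,0,0,0,1],[0,0,4,0,0,0,1],[0,0,4,0,0,0,1]]]'
```

```text
clock: 8.2
position: [0.4321, -0.2452, 0.2537]
ee_rot: [0.066, 3.141, -0.0]
force: [0.6, 0.6, 0.8]
width: 0.004
```

```bash
python3 -m pendant '[[[0,0,0.6,0,0,0,1],[0,0,1.2,0,0,0,1],[0,0,1.8,0,0,0,1],[0,0,1.8,0,0,0,1]]]'
```

```text
clock: 8.7
position: [0.4322, -0.2454, 0.253]
ee_rot: [0.066, 3.14, 0.0]
force: [-3.0, 2.7, 19.0]
width: 0.004
```

At the stop: the force has jumped to 19 N. Now I'll hold for more than 3 s.

```bash
python3 -m pendant '[[[0,0,0.3,0,0,0,1],[0,0,0.3,0,0,0,1],[0,0,0.3,0,0,0,1],[0,0,0.3,0,0,0,1],[0,0,0.3,0,0,0,1],[0,0,0.3,0,0,0,1],[0,0,0.3,0,0,0,1],[0,0,0.3,0,0,0,1],[0,0,0.3,0,0,0,1],[0,0,0.3,0,0,0,1],[0,0,0.3,0,0,0,1],[0,0,0.3,0,0,0,1],[0,0,0.3,0,0,0,1],[0,0,0.3,0,0,0,1],[0,0,0.3,0,0,0,1],[0,0,0.3,0,0,0,1]]]'
python3 - <<'E'
from h import *
crop('scene',160,100,360,260,4,'pics/s5.png')
E
```

```text
clock: 10.7
position: [0.4322, -0.2454, 0.2529]
ee_rot: [0.066, 3.139, 0.001]
force: [-3.5, 3.7, 21.7]
width: 0.002
```

View pics/s5.png

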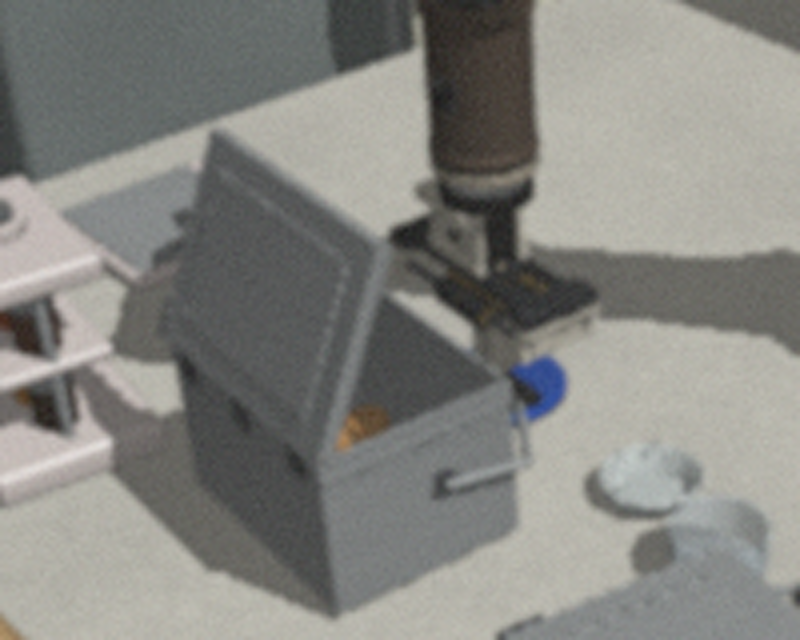

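```bash
python3 -m pendant '[[[0,0,0,0,0,0,1],[0,0,0,0,0,0,1],[0,0,0,0,0,0,1],[0,0,0,0,0,0,1],[0,0,0,0,0,0,1],[0,0,0,0,0,0,1],[0,0,0,0,0,0,1],[0,0,0,0,0,0,1],[0,0,0,0,0,0,1],[0,0,0,0,0,0,1],[0,0,0,0,0,0,1],[0,0,0,0,0,0,1],[0,0,0,0,0,0,1],[0,0,0,0,0,0,1],[0,0,0,0,0,0,1],[0,0,0,0,0,0,1]]]'
```

```text
clock: 12.75
position: [0.4322, -0.2454, 0.2529]
ee_rot: [0.066, 3.139, 0.001]
force: [-4.0, 2.5, 21.8]
width: 0.002
```

```bash
python3 -m pendant '[[[0,0,-1,0,0,0,1],[0,0,-2,0,0,0,1],[0,0,-3,0,0,0,1],[0,0,-4,0,0,0,1],[0,0,-5,0,0,0,1],[0,0,-6,0,0,0,1],[0,0,-7,0,0,0,1],[0,0,-8,0,0,0,1],[0,0,-9,0,0,0,1],[0,0,-10,0,0,0,1],[0,0,-11,0,0,0,1],[0,0,-12,0,0,0,1],[0,0,-13,0,0,0,1],[0,0,-14,0,0,0,1],[0,0,-15,0,0,0,1],[0,0,-16,0,0,0,1],[0,0,-17,0,0,0,1],[0,0,-18,0,0,0,1],[0,0,-19,0,0,0,1],[0,0,-20,0,0,0,1]]]'
python3 - <<'E'
from h import *
crop('scene',160,100,360,260,4,'pics/s6.png')
E
```

```text
clock: 15.25
position: [0.4321, -0.2452, 0.2717]
ee_rot: [0.066, 3.141, 0.0]
force: [-2.8, -0.2, 3.9]
width: 0.006
```

View pics/s6.png

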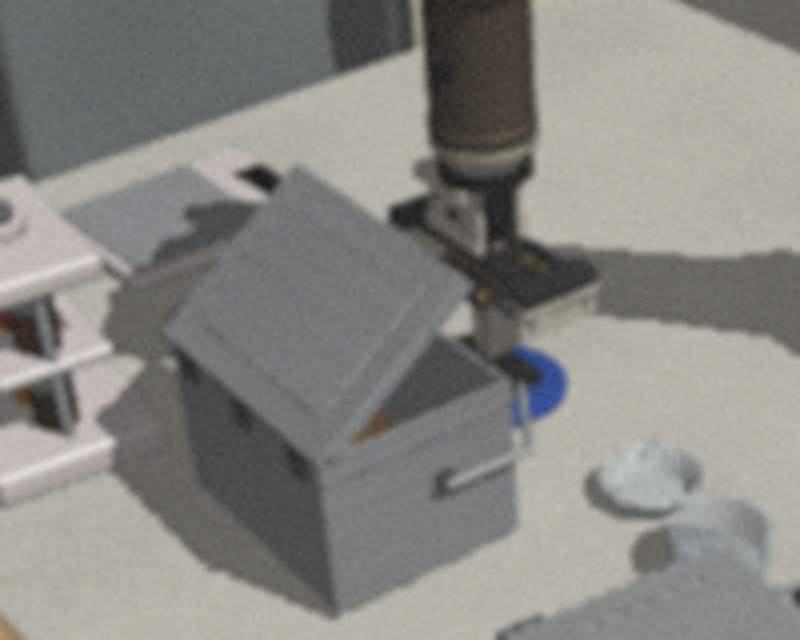

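```bash
python3 -m pendant '[[[0,0,-1,0,0,0,1],[0,0,-2,0,0,0,1],[0,0,-3,0,0,0,1],[0,0,-4,0,0,0,1],[0,0,-5,0,0,0,1],[0,0,-6,0,0,0,1],[0,0,-7,0,0,0,1],[0,0,-8,0,0,0,1],[0,0,-9,0,0,0,1],[0,0,-10,0,0,0,1],[0,0,-11,0,0,0,1],[0,0,-12,0,0,0,1],[0,0,-13,0,0,0,1],[0,0,-14,0,0,0,1],[0,0,-15,0,0,0,1],[0,0,-16,0,0,0,1],[0,0,-16.8,0,0,0,1],[0,0,-17.6,0,0,0,1],[0,0,-18.2,0,0,0,1],[0,0,-18.8,0,0,0,1]]]'
python3 -m pendant '[[[0,0,-0.5,0,0,0,1],[0,0,-1,0,0,0,1],[0,0,-1.5,0,0,0,1],[0,0,-2,0,0,0,1],[0,0,-2.5,0,0,0,1],[0,0,-3,0,0,0,1],[0,0,-3.5,0,0,0,1],[0,0,-4,0,0,0,1],[0,0,-4.4,0,0,0,1],[0,0,-4.8,0,0,0,1],[0,0,-5.2,0,0,0,1],[0,0,-5.6,0,0,0,1],[0,0,-6,0,0,0,1],[0,0,-6.4,0,0,0,1],[0,0,-6.8,0,0,0,1]]]'
```

```text
clock: 17.8
position: [0.4321, -0.2452, 0.2905]
ee_rot: [0.066, 3.141, -0.0]
force: [3.2, -1.0, 4.2]
width: 0.004
clock: 19.68
position: [0.4321, -0.2452, 0.2973]
ee_rot: [0.066, 3.141, 0.0]
force: [3.8, 0.2, 3.5]
width: 0.005
```

```bash
python3 -m pendant '[[[0,0,-0.3,0,0,0,1],[0,0,-0.6,0,0,0,1],[0,0,-0.9,0,0,0,1],[0,0,-1.2,0,0,0,1],[0,0,-1.5,0,0,0,1],[0,0,-1.8,0,0,0,1],[0,0,-2.1,0,0,0,1],[0,0,-2.4,0,0,0,1],[0,0,-2.7,0,0,0,1],[0,0,-3,0,0,0,1],[0,0,-3.3,0,0,0,1],[0,0,-3.6,0,0,0,1],[0,0,-4,0,0,0,1]]]'
python3 - <<'E'
from h import *
crop('scene',160,100,360,260,4,'pics/s7.png')
E
```

```text
clock: 21.3
position: [0.4321, -0.2452, 0.3013]
ee_rot: [0.066, 3.141, -0.0]
force: [0.2, 0.4, 0.1]
width: 0.006
```

View pics/s7.png

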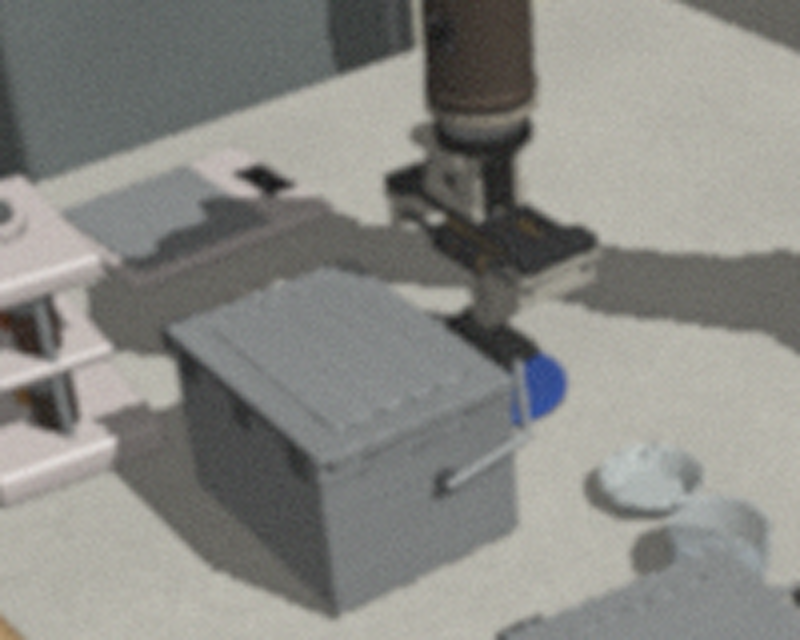

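The lid is shut and the force reads zero. Now I'll pull the hand away.

```bash
python3 -m pendant '[[[0,0,-10,0,0,0,1],[0,0,-30,0,0,0,1],[0,0,-60,0,0,0,1],[0,0,-90,0,0,0,1],[20,0,-110,0,0,0,1],[40,0,-120,0,0,0,1],[40,0,-120,0,0,0,1],[40,0,-120,0,0,0,1],[40,0,-120,0,0,0,1]]]'
python3 - <<'E'
from h import *
cv2.imwrite('pics/t8.png',get_image('top')[:,:,::-1]);crop('scene',130,100,460,340,2.4,'pics/s8.png');print(arm.observe()['force'])
E
```

```text
clock: 22.48
position: [0.3927, -0.2434, 0.4209]
ee_rot: [-0.065, -3.14, 0.0]
force: [0.1, 0.5, 0.6]
width: 0.004
[-1.08055391 -0.25590737 -0.30346139]
```

View pics/t8.png

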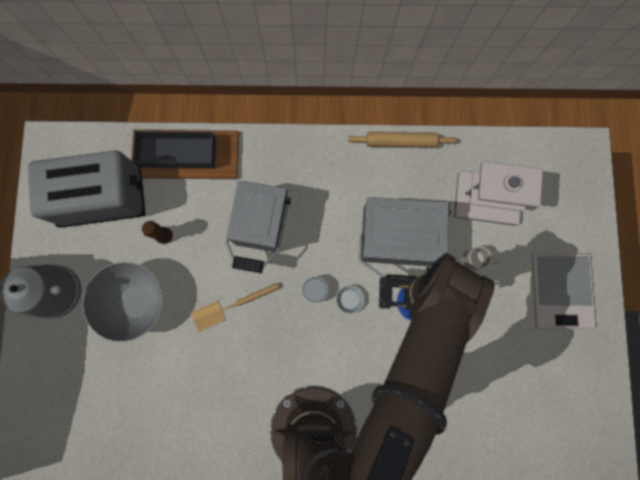

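View pics/s8.png

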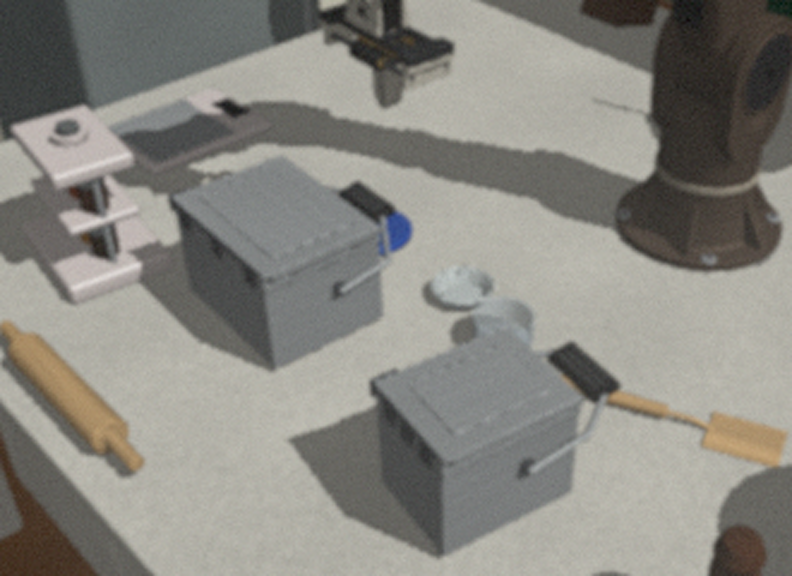

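Both lids are shut, the wide bin's paddle is back up, and nothing else has moved.

```bash
python3 -c "
from cell import arm
print(arm.sign_off())"
```

```text
the job is handed in; nothing more can be done
None
```

I pressed the wide bin's paddle with closed fingertips down to its stop and held it there with the lid fully open. I then let it up slowly, moved the hand clear and handed the job in at about 22.5 s.

- **Stop and hold:** the force at the paddle rose from about 1 N to 19–22 N at the stop. I held it there for about 4 s.
- **Letting down:** the paddle came up at about 8 mm/s, slowing to 2–4 mm/s for the last 10 mm. The readings between moves still showed contact: about 4 N through most of it, and 3.5 N when nearly shut. It read 0 N once the lid was shut.
- **Final pictures:** both bins are shut, the wide bin's paddle is back up, and nothing else looks moved. The gripper is about 12 cm above where it left the paddle. In the last top view the arm partly covers the blue lid, but the scene view shows it in its place.

No check failed or disagreed. I had no direct reading of the lid or lever angle, so "fully open" rests on the force at the stop, the height of the fingertips and the picture.

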